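# Make up two fly-tying kits

### The job

Make up the two kits for tonight's fly-tying class from the stock on the mat. Streamer kit, in the tray with three compartments: the hook box lying flat, lid up, in the long compartment, the hair stacker standing in the middle one and the large spool of heavy thread standing in the short one at the other end. Nymph kit, in the tray with two compartments: the wire spool lying flat, the way it is now, in the wider compartment and the small spool of fine thread standing in the narrower one; leave the cement bottle and the note pad where they are.

Things in the scene. Friction and masses are not known exactly. Their poses are not given: they have to be found in the camera images.
- streamer_tray: Beech tray fixed to the bench, 68 mm wide (x), 208 mm long (y), 14 mm high; floor and walls 4 mm thick, compartments 10 mm deep, 60 mm across in x. Three in a row along y: long one 84 mm, centre y = -58 mm; middle 56 mm, y = +16 mm; short end one 52 mm, y = +74 mm (all x = 0). Origin: centre of the underside, on the bench; z up.
- nymph_tray: Beech tray fixed to the bench, 68 mm wide (x), 120 mm long (y), 14 mm high; floor and walls 4 mm thick, compartments 10 mm deep, 60 mm across in x. Two in a row along y: wider one 66 mm, centre y = -23 mm; narrower 42 mm, y = +35 mm (both x = 0). Origin: centre of the underside, on the bench; z up.
- hook_box: Flat grey box with a clear lid over hooks, 36 mm wide (its x), 66 mm long (its y), 24 mm high, about 60 g, lying on the bench lid up. Origin: centre of the underside; z up.
- hair_stacker: Brass hair stacker, an upright tube 62 mm tall: foot 32 mm diameter and 5 mm high, body 24 mm diameter from 6 to 45 mm, neck 20 mm diameter, rim 24 mm diameter from 58 to 62 mm; looks dark inside the mouth. About 110 g. Origin: centre of the underside of the foot; z up.
- heavy_thread: Large spool of heavy thread, white flanges and off-white winding, standing on end: 34 mm diameter, 52 mm tall, can be gripped anywhere on its side as a plain cylinder; about 35 g. Origin: centre of the underside; z up.
- fine_thread: Small spool of fine thread, the same look as the large one, standing on end: 24 mm diameter, 32 mm tall, gripped as a plain cylinder; about 18 g. Origin: centre of the underside; z up.
- wire_spool: Wide, low spool of silvery wire with grey flanges, standing flat on one flange: 44 mm diameter, 26 mm tall, gripped as a plain cylinder; about 90 g. Origin: centre of the underside; z up.
- cement_bottle: Bystander: amber glass bottle of head cement with a black cap, 32 mm diameter, 58 mm tall, standing among the stock. Origin: centre of the underside; z up.
- note_pad: Bystander: pale yellow square note pad, 50 x 50 x 12 mm, lying among the stock. Origin: centre of the underside; z up.
There are look-alikes about, which are no part of the job. Several things have the shape of the hair_stacker; the one meant has the colours described above.

How it is judged:
By the outcome, as a careful person would: the job done as asked, in the order asked, and still so for the second after the job is handed in, with the robot touching nothing.
It also fails if it takes over 120 s, if anything falls off the work surface, if the arm or the gripper's body presses on something with over 40 N, if the wrist force passes 120 N, or if a joint passes its speed limit or range.

### The arm

A 7-joint arm with a two-finger parallel gripper is mounted at the origin on the work surface. World frame = base frame: x ahead of the robot, y to its left, z up, the work surface at z = 0. Lengths are in m, angles in rad, forces in N, time in s.
With the tool pointing down it reaches from about 0.35 to 0.9 m from the base axis. Payload 8.1 kg.
Tool frame: the origin (TCP) lies on the centre line of the jaws, within the pads' length; the fingertips stand 17 mm ahead of it and the grasp point (between the pads) lies 2 mm behind it; z points along the fingers, y is the line along which they close (so a half turn about z gives the same grasp; the last joint's range is limited). The gripper opens to 92 mm and grips with 3 to 60 N. Pads are 19 mm wide; open, the fingers measure 130 mm over their backs; the gripper's body (75 mm by 190 mm) begins 47 mm behind the grasp point.
Start: joints at [1.052, 0.434, 0.025, 1.573, -0.012, 1.134, -0.075], TCP at [0.252, -0.572, 0.244] pointing down, gripper open.
Joint ranges: [-2.62, 2.62], [-0.44, 2.09], [-1.27, 1.32], [0.08, 2.57], [-1.32, 4.46], [0.12, 2], [-2.74, 2.74]. Speed limits (rad/s): [2.22, 2.22, 3.01, 3.01, 3.14, 3.14, 3.14].

### API

Orientations are given as a unit quaternion [w, x, y, z].
In Python, from bench import state, read_camera, ticket gives the robot as it stands.
- The arm moves only by the shell command python3 -m pendant FILE [FORCE], which reads ROWS from the file FILE. ROWS is one flat JSON list of numbers that holds 1 to 8 rows one after another, with no inner brackets; each row has 7 numbers: dx, dy, dz in m, then a rotation vector rx, ry, rz in rad, then the opening from 0.0 (shut) to 1.0 (fully open); each row shifts and turns the commanded pose from where the row before left it, along the tool's axes as they then stand; what a row does not reach is not made up. A row lasts 1/10 s, in which the tool goes at most 0.05 m and 0.15 rad, less where a joint would pass 70% of its speed; a pose out of reach is approached as far as the arm can. The fingers move at their own pace and stop on an object; FORCE is the grip in N (left out, the last holds). Time passes only in rows, so rows that do not move let the fingers close. It prints the time, the measured TCP pose, the force, the opening and the grip force at its end. Input that does not fit is refused with a message, and nothing moves.
- state(): the state, without advancing time (a new reading comes with each control period).
- read_camera(name): name is "side" or "top"; returns a dict with "frame" (400x640x3 uint8, blue, green, red), "fovy" (degrees; the focal length in pixels is half the picture's height over the tangent of half this angle, whatever the lens; pixels are square), "cx", "cy" (the principal point, pixels), "dist" ([k1, k2, p1, p2, k3] as OpenCV has them; the pictures are not rectified), "position" and "rotation" of the camera in the world. Camera axes: x right, y up, looking along -z (the intrinsics and any distortion apply to the point x, -y, -z); pixel columns grow to the right and rows downward; lengths in m; the calibration is good to about 2 mm. A picture is of the moment at which its call begins. There is no depth.
- ticket.finish_job(): hands the job in; it is judged then, once.
The state is a dict: "t": time; "q": joint angles; "joint_velocities": joint speeds; "tau": joint torques, N m; "ee_pos": TCP position; "ee_rot": TCP orientation; "wrist_force": force on the tool from outside, world axes, zero at the start; "moment": the same for the moment, N m; "width": opening from 0.0 (shut) to 1.0 (fully open); "grip_force": force on a finger pad.
Only numpy, scipy, OpenCV 4.12 (cv2) and the standard library are available. Lean on these libraries where they do the work, as an engineer would, in place of code of your own. Each camera call takes 0.05 s, during which the arm holds its last target. There are 200 camera calls.

## Working session

There is one attempt and no reset: what is moved stays moved. The work goes in short steps, Python scripts to look and compute and a shell command to move; the robot and the scene stay as the last step left them, time stands still between calls to the robot, and variables do not carry over. Pictures are saved under pics/ and viewed, at most 14 in all, crops included, and the job is handed in when it is done.

```bash
mkdir -p pics; ls
python3 - <<'E'
from bench import state, read_camera
import cv2
s=state(); print(s)
for n in("side","top"):
    c=read_camera(n); cv2.imwrite(f"pics/{n}0.png",c["frame"])
    print({k:v for k,v in c.items() if k!="frame"})
E
```

```text
pics
{'t': 0.0, 'q': array([ 1.05240456,  0.43519933,  0.02500219,  1.57409908, -0.01162429,
        1.13400222, -0.07507642]), 'joint_velocities': array([ 0.00059825,  0.00040198, -0.00127375, -0.00088853,  0.00011863,
        0.00024256,  0.0002125 ]), 'tau': array([-1.34395239e-03, -6.67848372e+01,  9.84090641e-01, -3.14455998e+01,
       -6.05267356e-02,  4.31132340e-02,  1.68731626e-04]), 'ee_pos': array([ 0.25219077, -0.57132796,  0.24295922]), 'ee_rot': array([-7.48120942e-04,  9.78475644e-01,  2.06360860e-01, -2.25117113e-04]), 'wrist_force': array([-0.39259777, -0.50593158, -0.27776422]), 'moment': array([-0.02088017, -0.0090735 ,  0.02152198]), 'grip_force': 0.0, 'width': 1.0014918997404278}
{'fovy': 51.07966976755934, 'cx': 322.0863027454998, 'cy': 193.64126941807024, 'dist': array([-0.01658233,  0.        ,  0.        ,  0.        ,  0.        ]), 'position': array([0.22894674, 0.65433802, 0.76131617]), 'rotation': array([-0.21908159, -0.08233707,  0.36514552,  0.90105084])}
{'fovy': 54.66962492475937, 'cx': 314.3057864316156, 'cy': 201.52653040598508, 'dist': array([-0.01297572,  0.        ,  0.        ,  0.        ,  0.        ]), 'position': array([0.32116804, 0.03939027, 1.15283497]), 'rotation': array([-0.67084638, -0.07246405,  0.07647704,  0.73407449])}
```

View pics/top0.png

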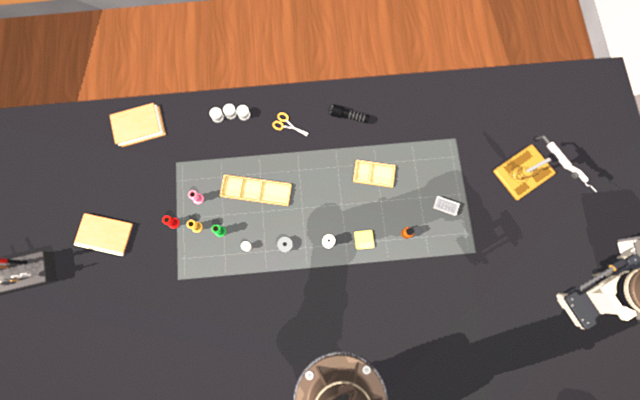

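View pics/side0.png

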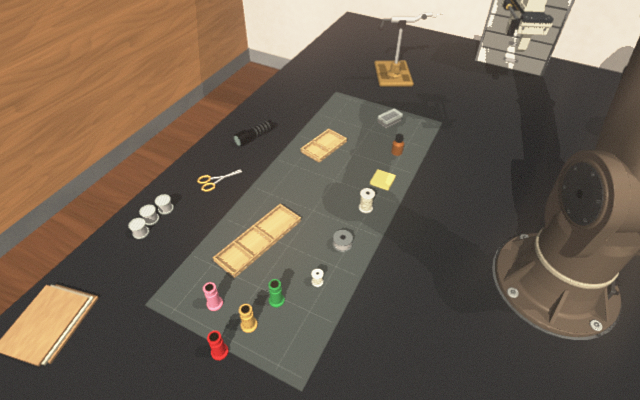

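The top view shows the trays at (256,190) and (375,173), the hook box at (447,205), the heavy, wire and fine spools at (328,241), (284,244) and (246,246), the pad at (364,239) and the bottle at (408,232). Hair stacker candidates, in top-view pixels:
- pink (195,196)
- red (171,221)
- brass/yellow (194,226)
- green (218,230)

The brass-coloured one at (194,226), side view (248,318), fits the description. I'll confirm it in an enlarged crop.

```bash
cat > h.py <<'E'
import numpy as np, cv2
from scipy.spatial.transform import Rotation as R
from bench import state, read_camera
def K(c):
    f=200/np.tan(np.radians(c["fovy"])/2); return np.array([[f,0,c["cx"]],[0,f,c["cy"]],[0,0,1.]])
def rot(q): return R.from_quat(np.asarray(q)[[1,2,3,0]])
def ray(c,p):
    u=cv2.undistortPoints(np.array([[p]],float),K(c),c["dist"])[0,0]
    d=rot(c["rotation"]).apply([u[0],-u[1],-1]); return c["position"],d/np.linalg.norm(d)
def plane(c,p,z):
    o,d=ray(c,p); return o+d*(z-o[2])/d[2]
def tri(c1,p1,c2,p2):
    a,d=ray(c1,p1); b,e=ray(c2,p2)
    s=np.linalg.lstsq(np.c_[d,-e],b-a,rcond=None)[0]
    P,Q=a+s[0]*d,b+s[1]*e; return (P+Q)/2,np.linalg.norm(P-Q)
def proj(c,X):
    v=rot(c["rotation"]).inv().apply(np.asarray(X,float)-c["position"])*[1,-1,-1]
    return cv2.projectPoints(v.reshape(-1,1,3),np.zeros(3),np.zeros(3),K(c),c["dist"])[0].reshape(-1,2)
E
python3 - <<'E'
from h import *
t=cv2.imread("pics/top0.png"); s=cv2.imread("pics/side0.png")
r=lambda a,f:cv2.resize(a,None,fx=f,fy=f,interpolation=cv2.INTER_CUBIC)
a=r(t[160:260,155:305],5); cv2.imwrite("pics/c1.png",a)
b=r(s[200:365,190:370],3.6); cv2.imwrite("pics/c2.png",b)
cv2.imwrite("pics/c3.png",r(t[150:260,315:470],5))
cv2.imwrite("pics/c4.png",r(s[95:215,290:430],5))
E
```

```text
(no output)
```

View pics/c1.png

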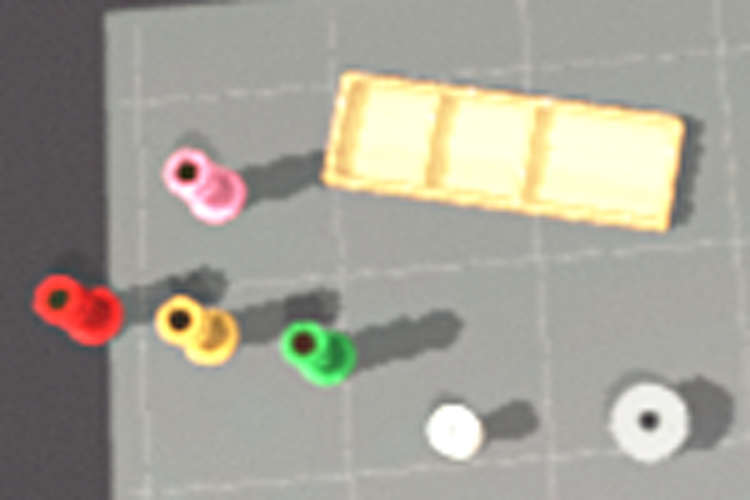

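View pics/c2.png

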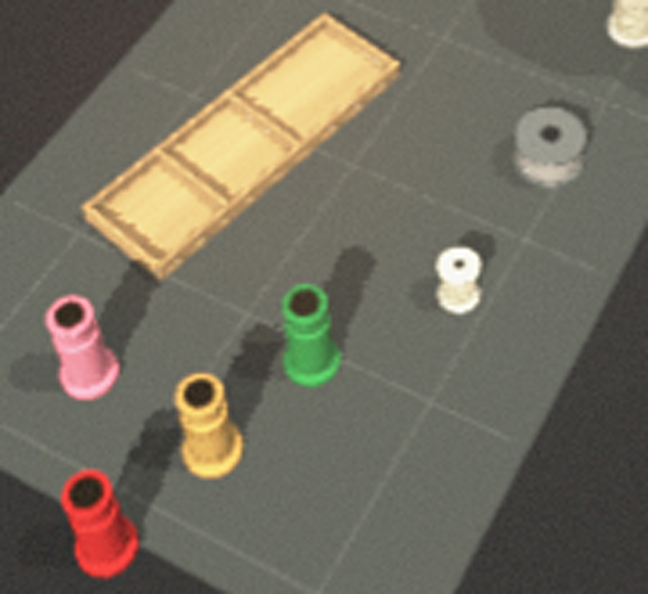

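View pics/c3.png

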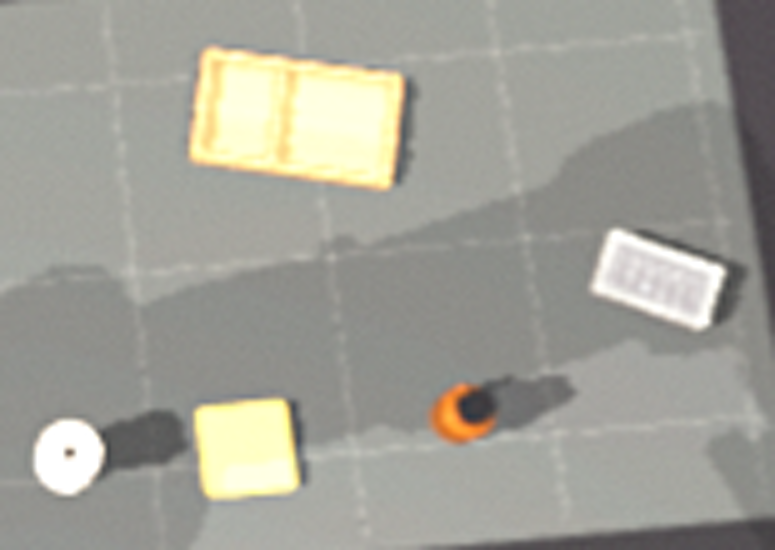

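View pics/c4.png

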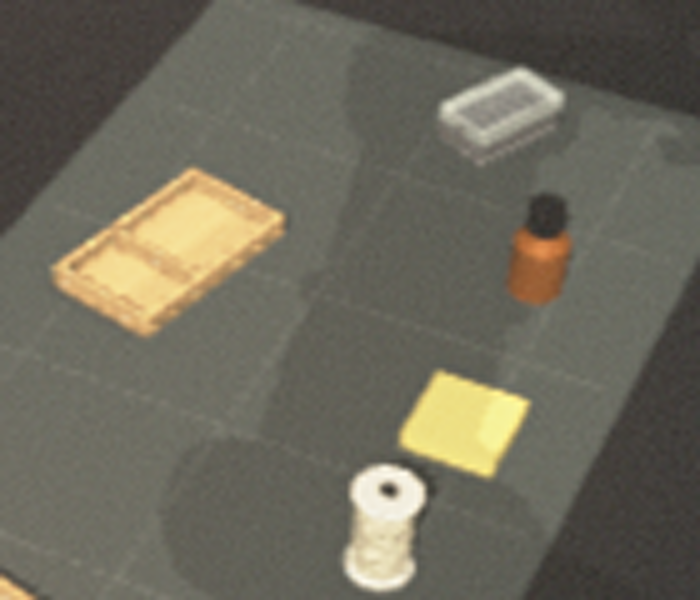

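The crops confirm it: the yellow-brass stacker with the dark mouth is at top (191,224). Red, green and pink don't match the colour. The long compartment of the streamer tray and the wider one of the nymph tray are both at the −y (right) ends. Next I measure everything.

```bash
cat > m.py <<'E'
from h import *
T=read_camera("top"); S=read_camera("side")
f=lambda p,o,s:((np.array(p)+.5)/s-.5+np.array(o))
c1=lambda *p:f(p,(155,160),5); c2=lambda *p:f(p,(190,200),3.6)
c3=lambda *p:f(p,(315,150),5); c4=lambda *p:f(p,(290,95),5)
def pr(n,a,b,z):
    X,g=tri(T,a,S,b); print(n,"tri",X.round(4),"gap",round(g,4),"planeT",plane(T,a,z)[:2].round(4),"planeS",plane(S,b,z)[:2].round(4)); return plane(T,a,z),plane(S,b,z)
def quad(n,A,B,z):
    P=[pr(n,a,b,z) for a,b in zip(A,B)]
    for k in(0,1):
        q=np.array([p[k][:2] for p in P]); y=(q[0]+q[3]-q[1]-q[2])/2; x=(q[0]+q[1]-q[2]-q[3])/2
        print(n,"centre",q.mean(0).round(4),"len",np.linalg.norm(y).round(4),"wid",np.linalg.norm(x).round(4),"yaw y,x deg",np.degrees(np.arctan2(y[1],y[0])-np.pi/2).round(1),np.degrees(np.arctan2(x[1],x[0])).round(1))
quad("streamer",[c1(343,73),c1(685,117),c1(667,230),c1(325,185)],[c2(83,210),c2(328,15),c2(400,65),c2(160,265)],.014)
quad("nymph",[c3(205,47),c3(405,72),c3(392,188),c3(190,160)],[c4(53,270),c4(193,170),c4(284,215),c4(148,325)],.014)
quad("hook",[c3(612,228),c3(727,265),c3(708,330),c3(592,293)],[c4(440,105),c4(520,68),c4(565,98),c4(483,140)],.024)
for n,a,b,z in[("heavy",c3(69,455),c4(389,490),.052),("wire",c1(649,421),c2(550,133),.026),("fine",c1(455,431),c2(459,264),.032),("stacker",c1(179,319),c2(200,392),.062),("red",c1(60,298),c2(90,492),.062),("green",c1(304,343),c2(305,302),.062),("pink",c1(187,172),c2(70,315),.062),("cap",c3(477,406),c4(547,203),.058)]: pr(n,a,b,z)
E
python3 m.py
```

```text
streamer tri [0.6722 0.2907 0.0151] gap 0.0049 planeT [0.675 0.292] planeS [0.6703 0.2897]
streamer tri [0.6259 0.0847 0.0125] gap 0.0056 planeT [0.6282 0.0855] planeS [0.6222 0.0855]
streamer tri [0.5587 0.1015 0.0135] gap 0.0014 planeT [0.5593 0.1017] planeS [0.5578 0.1018]
streamer tri [0.6035 0.3038 0.0214] gap 0.0006 planeT [0.6056 0.3057] planeS [0.6069 0.3003]
streamer centre [0.617  0.1962] len 0.2105 wid 0.0708 yaw y,x deg -12.8 -12.2
streamer centre [0.6143 0.1943] len 0.2071 wid 0.0653 yaw y,x deg -13.6 -11.8
nymph tri [ 0.6842 -0.1176  0.0138] gap 0.0049 planeT [ 0.6866 -0.1169] planeS [ 0.6815 -0.1174]
nymph tri [ 0.6581 -0.239   0.0103] gap 0.005 planeT [ 0.6595 -0.2376] planeS [ 0.6533 -0.2347]
nymph tri [ 0.5874 -0.2194  0.0158] gap 0.001 planeT [ 0.5873 -0.2199] planeS [ 0.5887 -0.2214]
nymph tri [ 0.6144 -0.0999  0.0152] gap 0.0022 planeT [ 0.6158 -0.0997] planeS [ 0.6139 -0.1012]
nymph centre [ 0.6373 -0.1685] len 0.1236 wid 0.0736 yaw y,x deg -13.0 -13.7
nymph centre [ 0.6344 -0.1687] len 0.1217 wid 0.0677 yaw y,x deg -12.6 -12.6
hook tri [ 0.546  -0.3449  0.0271]
[... 529 characters left out ...]
0.0564] gap 0.0008 planeT [ 0.4395 -0.0074] planeS [ 0.4395 -0.0114]
wire tri [0.4431 0.1195 0.0306] gap 0.0017 planeT [0.4445 0.12  ] planeS [0.4436 0.116 ]
fine tri [0.4474 0.2314 0.0346] gap 0.0009 planeT [0.4481 0.232 ] planeS [0.4477 0.2298]
stacker tri [0.52   0.3786 0.0669] gap 0.0035 planeT [0.5226 0.3808] planeS [0.5202 0.3763]
red tri [0.5383 0.4467 0.0648] gap 0.0044 planeT [0.5409 0.4487] planeS [0.5372 0.4454]
green tri [0.5004 0.3085 0.0659] gap 0.0027 planeT [0.5024 0.3099] planeS [0.5006 0.3064]
pink tri [0.6063 0.3724 0.0655] gap 0.0029 planeT [0.6086 0.3742] planeS [0.6066 0.3707]
cap tri [ 0.4447 -0.2401  0.0628] gap 0.0008 planeT [ 0.4457 -0.2412] planeS [ 0.4458 -0.2462]
```

All the measured heights and sizes agree with the given dimensions to within a few mm. I'll write a small helper that works out the tool-axis offset to a goal, then go above the hook box.

```bash
cat > go.py <<'E'
import sys
from h import *
G=dict(hook=(.5143,-.3693,-25),stack=(.521,.378,-12.7),heavy=(.4393,-.009,-12.7),wire=(.444,.118,-12.7),fine=(.448,.231,-12.7),
Thook=(.6029,.1387,-12.7),Tstack=(.619,.2109,-12.7),Theavy=(.6316,.2675,-12.7),Twire=(.6306,-.191,-12.7),Tfine=(.6437,-.1345,-12.7))
s=state(); x,y,a=G[sys.argv[1]]; M=rot(s["ee_rot"]); Y=M.apply([0,1,0]); c=np.degrees(np.arctan2(Y[1],Y[0]))
d=M.inv().apply(np.array([x,y,float(sys.argv[2])])-s["ee_pos"])
print("t",round(s["t"],2),"pos",s["ee_pos"].round(4),"yaw",c.round(2),"| tool d",d.round(4),"rz",np.radians(c-a).round(3),"tilt",M.apply([0,0,1])[:2].round(4))
E
echo '[0.04, -0.01, 0, 0, 0, 0, 0.75, 0.04, -0.01, 0, 0, 0, 0, 0.75, 0.04, -0.01, 0, 0, 0, 0, 0.75, 0.04, -0.01, 0, 0, 0, 0, 0.75, 0.04, -0.01, 0, 0, 0, 0, 0.75, 0.04, -0.01, 0, 0, 0, 0, 0.75, 0.04, -0.01, 0.02, 0, 0, 0, 0.75, 0.04, -0.01, 0.02, 0, 0, 0, 0.75]' > rows.txt && python3 -m pendant rows.txt
echo '[0, 0, 0.02, 0, 0, -0.143, 0.75, 0, 0, 0.02, 0, 0, -0.143, 0.75, 0, 0, 0, 0, 0, -0.143, 0.75, 0, 0, 0, 0, 0, -0.143, 0.75, 0, 0, 0, 0, 0, -0.143, 0.75, 0, 0, 0, 0, 0, 0, 0.75]' > rows.txt && python3 -m pendant rows.txt
python3 go.py hook 0.03
```

```text
t: 1.0
ee_pos: [0.5144, -0.3684, 0.2038]
ee_rot: [0.001, 0.978, 0.206, 0.001]
wrist_force: [0.9, -0.2, 0.3]
width: 0.753
grip_force: 0.0
t: 1.6
ee_pos: [0.5126, -0.3695, 0.1634]
ee_rot: [-0.0, 0.844, 0.537, -0.0]
wrist_force: [-0.8, 0.8, -0.8]
width: 0.75
grip_force: 0.0
t 1.6 pos [ 0.5126 -0.3695  0.1634] yaw -25.1 | tool d [0.0009 0.0015 0.1334] rz -0.002 tilt [-0.0004  0.0005]
```

```bash
echo '[0.001, 0.0015, 0.035, 0, 0, 0, 0.75, 0, 0, 0.035, 0, 0, 0, 0.75, 0, 0, 0.035, 0, 0, 0, 0.75, 0, 0, 0.02, 0, 0, 0, 0.75, 0, 0, 0.0085, 0, 0, 0, 0.75, 0, 0, 0, 0, 0, 0, 0.75]' > rows.txt && python3 -m pendant rows.txt 20
echo '[0, 0, 0, 0, 0, 0, 0.3, 0, 0, 0, 0, 0, 0, 0.3, 0, 0, 0, 0, 0, 0, 0.3, 0, 0, 0, 0, 0, 0, 0.3, 0, 0, 0, 0, 0, 0, 0.3, 0, 0, 0, 0, 0, 0, 0.3]' > rows.txt && python3 -m pendant rows.txt
echo '[0, 0, -0.02, 0, 0, 0, 0.3, 0, 0, -0.04, 0, 0, 0, 0.3, 0, 0, -0.04, 0, 0, 0, 0.3, 0, 0, 0, 0, 0, 0, 0.3]' > rows.txt && python3 -m pendant rows.txt
python3 go.py Thook 0.13
```

```text
t: 2.2
ee_pos: [0.5142, -0.3688, 0.0293]
ee_rot: [-0.001, 0.845, 0.535, -0.0]
wrist_force: [0.6, 0.4, -0.2]
width: 0.751
grip_force: 0.0
t: 2.8
ee_pos: [0.5149, -0.3693, 0.0308]
ee_rot: [0.0, 0.844, 0.536, 0.0]
wrist_force: [-1.0, 0.2, 4.5]
width: 0.388
grip_force: 20.0
t: 3.2
ee_pos: [0.5176, -0.3706, 0.1359]
ee_rot: [0.004, 0.844, 0.536, 0.002]
wrist_force: [1.1, -0.3, -0.6]
width: 0.392
grip_force: 20.0
t 3.2 pos [ 0.5176 -0.3706  0.1359] yaw -25.23 | tool d [ 0.4971 -0.1399  0.0042] rz -0.219 tilt [ 0.0077 -0.0046]
```

```bash
echo '[0.03, -0.01, 0, 0, 0, 0, 0.3, 0.04, -0.01, 0, 0, 0, 0, 0.3, 0.045, -0.012, 0, 0, 0, 0, 0.3, 0.045, -0.012, 0, 0, 0, 0, 0.3, 0.045, -0.012, 0, 0, 0, 0, 0.3, 0.045, -0.012, 0, 0, 0, 0, 0.3, 0.045, -0.012, 0, 0, 0, 0, 0.3, 0.045, -0.012, 0, 0, 0, 0, 0.3]' > rows.txt && python3 -m pendant rows.txt
echo '[0.045, -0.012, 0, 0, 0, 0, 0.3, 0.045, -0.012, 0, 0, 0, 0, 0.3, 0.04, -0.012, 0, 0, 0, 0, 0.3, 0.027, -0.012, 0, 0, 0, 0, 0.3, 0, 0, 0, 0, 0, -0.11, 0.3, 0, 0, 0, 0, 0, -0.109, 0.3, 0, 0, 0, 0, 0, 0, 0.3, 0, 0, 0, 0, 0, 0, 0.3]' > rows.txt && python3 -m pendant rows.txt
python3 go.py Thook 0.0345
```

```text
t: 4.0
ee_pos: [0.576, -0.0205, 0.1297]
ee_rot: [-0.0, 0.844, 0.536, -0.0]
wrist_force: [1.4, 0.0, -0.7]
width: 0.389
grip_force: 20.0
t: 4.8
ee_pos: [0.5995, 0.1398, 0.1297]
ee_rot: [-0.0, 0.782, 0.623, -0.0]
wrist_force: [0.1, -0.1, -0.2]
width: 0.389
grip_force: 20.0
t 4.8 pos [0.5995 0.1398 0.1297] yaw -12.88 | tool d [-0.0003  0.0036  0.0952] rz -0.003 tilt [-0.0008 -0.0001]
```

```bash
echo '[0, 0.0036, 0.03, 0, 0, 0, 0.3, 0, 0, 0.03, 0, 0, 0, 0.3, 0, 0, 0.018, 0, 0, 0, 0.3, 0, 0, 0, 0, 0, 0, 0.3, 0, 0, 0, 0, 0, 0, 0.3]' > rows.txt && python3 -m pendant rows.txt
cat > look.py <<'E'
import sys
from h import *
T=read_camera("top"); S=read_camera("side"); X=[float(v) for v in sys.argv[2:5]]
o=[]
for c in(T,S):
    u,v=proj(c,[X])[0].astype(int); o.append(cv2.resize(c["frame"][max(v-45,0):v+45,max(u-45,0):u+45],(400,400),interpolation=cv2.INTER_CUBIC)); print("crop origin",u-45,v-45,"x4.44")
cv2.imwrite(f"pics/{sys.argv[1]}.png",np.hstack(o))
E
python3 look.py a1 .603 .139 .03; python3 go.py Thook 0.0345
```

```text
t: 5.3
ee_pos: [0.6033, 0.1393, 0.0524]
ee_rot: [-0.0, 0.781, 0.624, -0.0]
wrist_force: [0.1, -0.7, -1.0]
width: 0.389
grip_force: 20.0
crop origin 229 146 x4.44
crop origin 230 172 x4.44
t 5.4 pos [0.6041 0.1397 0.0536] yaw -12.73 | tool d [-0.0012 -0.001   0.019 ] rz -0.0 tilt [0.002  0.0006]
```

View pics/a1.png

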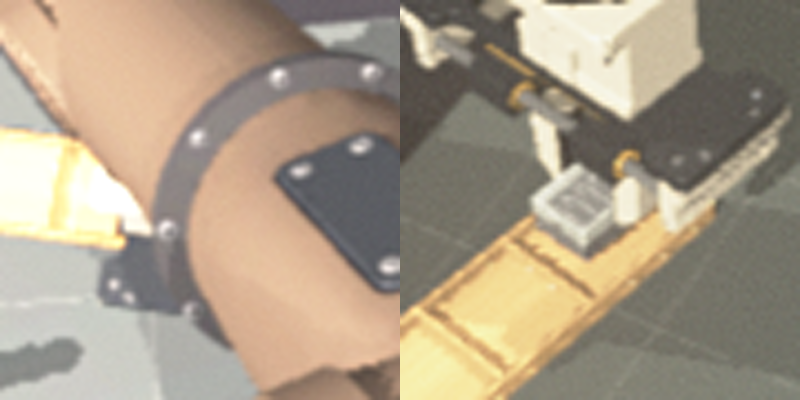

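The side view shows the box held level over the long compartment, with its near edge at about (360,229), clear of the divider. I'll lower and release it.

```bash
echo '[-0.001, -0.001, 0.009, 0, 0, 0, 0.3, 0, 0, 0.009, 0, 0, 0, 0.3, 0, 0, 0, 0, 0, 0, 0.3, 0, 0, 0, 0, 0, 0, 0.3]' > rows.txt && python3 -m pendant rows.txt
echo '[0, 0, 0, 0, 0, 0, 0.6, 0, 0, 0, 0, 0, 0, 0.6, 0, 0, 0, 0, 0, 0, 0.6, 0, 0, -0.02, 0, 0, 0, 0.6, 0, 0, -0.04, 0, 0, 0, 0.6, 0, 0, -0.04, 0, 0, 0, 0.6, 0, 0, 0, 0, 0, 0, 0.6]' > rows.txt && python3 -m pendant rows.txt
python3 go.py stack 0.14
```

```text
t: 5.8
ee_pos: [0.6018, 0.1385, 0.0338]
ee_rot: [-0.0, 0.781, 0.625, -0.0]
wrist_force: [0.3, -0.0, -0.6]
width: 0.391
grip_force: 20.0
t: 6.5
ee_pos: [0.6052, 0.14, 0.1399]
ee_rot: [0.002, 0.781, 0.625, 0.004]
wrist_force: [0.4, 1.1, 0.6]
width: 0.604
grip_force: 0.0
t 6.5 pos [0.6052 0.14   0.1399] yaw -12.67 | tool d [ 2.137e-01 -1.343e-01 -2.000e-04] rz 0.0 tilt [0.0088 0.0027]
```

```bash
echo '[0.0356, -0.0224, 0, 0, 0, 0, 0.6, 0.0356, -0.0224, 0, 0, 0, 0, 0.6, 0.0356, -0.0224, 0, 0, 0, 0, 0.6, 0.0356, -0.0224, 0, 0, 0, 0, 0.6, 0.0356, -0.0224, 0, 0, 0, 0, 0.6, 0.0356, -0.0224, 0, 0, 0, 0, 0.6, 0, 0, 0, 0, 0, 0, 0.6, 0, 0, 0, 0, 0, 0, 0.6]' > rows.txt && python3 -m pendant rows.txt
python3 go.py stack 0.036; python3 look.py a2 .56 .27 .03
```

```text
t: 7.3
ee_pos: [0.5167, 0.3777, 0.1336]
ee_rot: [-0.0, 0.78, 0.626, -0.0]
wrist_force: [0.8, -0.4, 0.3]
width: 0.6
grip_force: 0.0
t 7.3 pos [0.5167 0.3777 0.1336] yaw -12.5 | tool d [0.0012 0.0042 0.0976] rz 0.003 tilt [-0.0006 -0.0002]
crop origin 185 164 x4.44
crop origin 215 221 x4.44
```

View pics/a2.png

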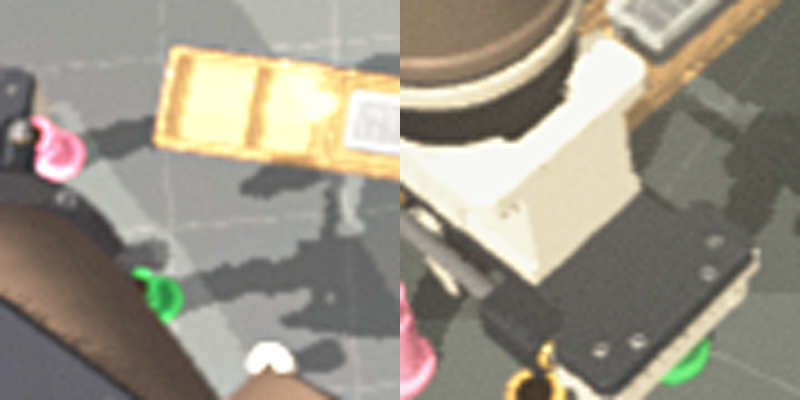

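The box sits in the long compartment (top view, about (269,190)). Now I'm above the brass stacker, with pink and green clear of the fingers, so I go down to it.

```bash
echo '[0.001, 0.004, 0.02, 0, 0, 0, 0.6, 0, 0, 0.03, 0, 0, 0, 0.6, 0, 0, 0.03, 0, 0, 0, 0.6, 0, 0, 0.0176, 0, 0, 0, 0.6, 0, 0, 0, 0, 0, 0, 0.6]' > rows.txt && python3 -m pendant rows.txt 25
echo '[0, 0, 0, 0, 0, 0, 0.15, 0, 0, 0, 0, 0, 0, 0.15, 0, 0, 0, 0, 0, 0, 0.15, 0, 0, 0, 0, 0, 0, 0.15, 0, 0, 0, 0, 0, 0, 0.15, 0, 0, 0, 0, 0, 0, 0.15]' > rows.txt && python3 -m pendant rows.txt
echo '[0, 0, -0.02, 0, 0, 0, 0.15, 0, 0, -0.04, 0, 0, 0, 0.15, 0, 0, -0.04, 0, 0, 0, 0.15, 0, 0, 0, 0, 0, 0, 0.15]' > rows.txt && python3 -m pendant rows.txt
python3 go.py Tstack 0.14
```

```text
t: 7.9
ee_pos: [0.5214, 0.3733, 0.0338]
ee_rot: [0.001, 0.782, 0.624, -0.003]
wrist_force: [-0.7, -0.2, -0.2]
width: 0.601
grip_force: 0.0
t: 8.5
ee_pos: [0.5222, 0.3769, 0.0374]
ee_rot: [0.0, 0.781, 0.625, 0.001]
wrist_force: [-0.1, -0.6, 5.9]
width: 0.256
grip_force: 25.0
t: 8.9
ee_pos: [0.5241, 0.3791, 0.1425]
ee_rot: [-0.0, 0.781, 0.625, 0.005]
wrist_force: [0.1, 0.9, -0.6]
width: 0.255
grip_force: 25.0
t 8.9 pos [0.5241 0.3791 0.1425] yaw -12.67 | tool d [-0.1433  0.1294  0.0021] rz 0.0 tilt [0.007 0.006]
```

```bash
echo '[-0.02, 0.018, 0, 0, 0, 0, 0.15, -0.03, 0.027, 0, 0, 0, 0, 0.15, -0.03, 0.027, 0, 0, 0, 0, 0.15, -0.03, 0.027, 0, 0, 0, 0, 0.15, -0.02, 0.018, 0, 0, 0, 0, 0.15, -0.0133, 0.0124, 0, 0, 0, 0, 0.15, 0, 0, 0, 0, 0, 0, 0.15, 0, 0, 0, 0, 0, 0, 0.15]' > rows.txt && python3 -m pendant rows.txt
python3 go.py Tstack 0.041
```

```text
t: 9.7
ee_pos: [0.616, 0.2097, 0.1363]
ee_rot: [-0.001, 0.781, 0.625, -0.0]
wrist_force: [-1.0, 1.6, -0.9]
width: 0.255
grip_force: 25.0
t 9.7 pos [0.616  0.2097 0.1363] yaw -12.63 | tool d [0.0018 0.0028 0.0953] rz 0.001 tilt [-0.0009  0.0009]
```

```bash
echo '[0.002, 0.003, 0.02, 0, 0, 0, 0.15, 0, 0, 0.03, 0, 0, 0, 0.15, 0, 0, 0.025, 0, 0, 0, 0.15, 0, 0, 0.012, 0, 0, 0, 0.15, 0, 0, 0.007, 0, 0, 0, 0.15, 0, 0, 0, 0, 0, 0, 0.15, 0, 0, 0, 0, 0, 0, 0.15]' > rows.txt && python3 -m pendant rows.txt
python3 go.py Tstack 0.041
```

```text
t: 10.4
ee_pos: [0.6205, 0.2106, 0.0436]
ee_rot: [0.0, 0.781, 0.625, 0.001]
wrist_force: [-0.0, 0.8, -0.7]
width: 0.253
grip_force: 25.0
t 10.4 pos [0.6205 0.2106 0.0436] yaw -12.63 | tool d [-0.0001 -0.0015  0.0026] rz 0.001 tilt [0.0013 0.0008]
```

```bash
echo '[0, -0.001, 0.002, 0, 0, 0, 0.15, 0, 0, 0, 0, 0, 0, 0.15, 0, 0, 0, 0, 0, 0, 0.25, 0, 0, 0, 0, 0, 0, 0.3, 0, 0, 0, 0, 0, 0, 0.55, 0, 0, 0, 0, 0, 0, 0.55, 0, 0, 0, 0, 0, 0, 0.55]' > rows.txt && python3 -m pendant rows.txt
echo '[0, 0, -0.02, 0, 0, 0, 0.6, 0, 0, -0.04, 0, 0, 0, 0.6, 0, 0, -0.04, 0, 0, 0, 0.6, 0, 0, 0, 0, 0, 0, 0.6]' > rows.txt && python3 -m pendant rows.txt
python3 go.py heavy 0.14
```

```text
t: 11.1
ee_pos: [0.619, 0.2098, 0.0405]
ee_rot: [0.0, 0.781, 0.625, -0.0]
wrist_force: [-0.2, 0.4, 0.3]
width: 0.507
grip_force: 0.0
t: 11.5
ee_pos: [0.622, 0.2116, 0.1466]
ee_rot: [0.001, 0.781, 0.625, 0.005]
wrist_force: [0.3, 0.6, -0.5]
width: 0.606
grip_force: 0.0
t 11.5 pos [0.622  0.2116 0.1466] yaw -12.68 | tool d [-0.2554 -0.1299  0.0042] rz 0.0 tilt [0.0085 0.0038]
```

```bash
echo '[-0.0365, -0.0186, 0, 0, 0, 0, 0.6, -0.0365, -0.0186, 0, 0, 0, 0, 0.6, -0.0365, -0.0186, 0, 0, 0, 0, 0.6, -0.0365, -0.0186, 0, 0, 0, 0, 0.6, -0.0365, -0.0186, 0, 0, 0, 0, 0.6, -0.0365, -0.0186, 0, 0, 0, 0, 0.6, -0.0365, -0.0186, 0, 0, 0, 0, 0.6, 0, 0, 0, 0, 0, 0, 0.6]' > rows.txt && python3 -m pendant rows.txt
echo '[0, 0, 0, 0, 0, 0, 0.6, 0, 0, 0, 0, 0, 0, 0.6]' > rows.txt && python3 -m pendant rows.txt
python3 go.py heavy 0.037; python3 look.py a3 .62 .22 .04
```

```text
t: 12.3
ee_pos: [0.4319, -0.0153, 0.14]
ee_rot: [-0.0, 0.782, 0.623, -0.002]
wrist_force: [0.2, 0.5, 0.7]
width: 0.6
grip_force: 0.0
t: 12.5
ee_pos: [0.4369, -0.01, 0.1408]
ee_rot: [0.0, 0.781, 0.625, 0.001]
wrist_force: [0.4, 1.7, 0.3]
width: 0.6
grip_force: 0.0
t 12.5 pos [ 0.4369 -0.01    0.1408] yaw -12.62 | tool d [0.0014 0.002  0.1038] rz 0.001 tilt [0.0011 0.0005]
crop origin 201 142 x4.44
crop origin 203 191 x4.44
```

View pics/a3.png

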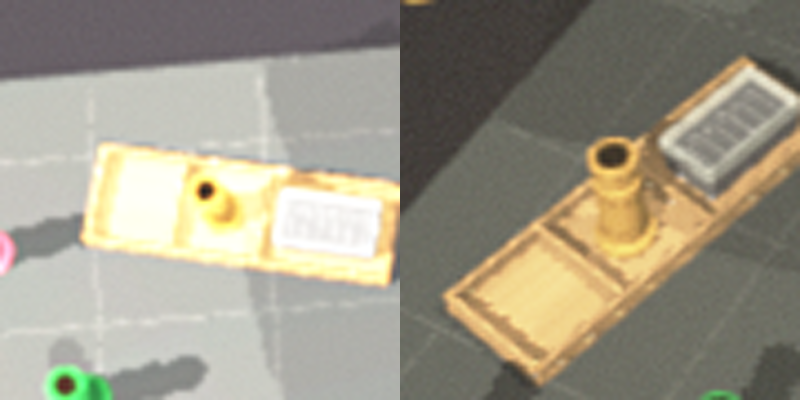

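The stacker stands in the middle compartment (top view, about (248,187)) and the box lies flat, lid up, in the long one. Next is the heavy thread.

```bash
echo '[0.001, 0.002, 0.02, 0, 0, 0, 0.6, 0, 0, 0.03, 0, 0, 0, 0.6, 0, 0, 0.03, 0, 0, 0, 0.6, 0, 0, 0.02, 0, 0, 0, 0.6, 0, 0, 0.0038, 0, 0, 0, 0.6, 0, 0, 0, 0, 0, 0, 0.6]' > rows.txt && python3 -m pendant rows.txt 15
echo '[0, 0, 0, 0, 0, 0, 0.25, 0, 0, 0, 0, 0, 0, 0.25, 0, 0, 0, 0, 0, 0, 0.25, 0, 0, 0, 0, 0, 0, 0.25, 0, 0, 0, 0, 0, 0, 0.25, 0, 0, 0, 0, 0, 0, 0.25]' > rows.txt && python3 -m pendant rows.txt
python3 go.py heavy 0.037
echo '[0, 0, -0.02, 0, 0, 0, 0.25, 0, 0, -0.04, 0, 0, 0, 0.25, 0, 0, -0.04, 0, 0, 0, 0.25, 0, 0, -0.02, 0, 0, 0, 0.25, 0, 0, 0, 0, 0, 0, 0.25]' > rows.txt && python3 -m pendant rows.txt
python3 go.py Theavy 0.155
```

```text
t: 13.2
ee_pos: [0.4382, -0.0095, 0.0365]
ee_rot: [-0.0, 0.78, 0.625, -0.0]
wrist_force: [-0.1, 0.1, 0.9]
width: 0.6
grip_force: 0.0
t: 13.8
ee_pos: [0.4388, -0.0103, 0.0375]
ee_rot: [0.001, 0.781, 0.625, 0.001]
wrist_force: [-1.0, -0.4, 7.8]
width: 0.366
grip_force: 15.0
t 13.8 pos [ 0.4388 -0.0103  0.0375] yaw -12.68 | tool d [0.0013 0.0002 0.0005] rz 0.0 tilt [ 0.0015 -0.0001]
t: 14.3
ee_pos: [0.44, -0.0102, 0.1598]
ee_rot: [0.002, 0.781, 0.625, 0.002]
wrist_force: [-0.0, 0.2, -0.1]
width: 0.368
grip_force: 15.0
t 14.3 pos [ 0.44   -0.0102  0.1598] yaw -12.69 | tool d [0.313  0.1259 0.0058] rz 0.0 tilt [ 0.0058 -0.0003]
```

```bash
echo '[0.025, 0.01, 0, 0, 0, 0, 0.25, 0.035, 0.014, 0, 0, 0, 0, 0.25, 0.04, 0.016, 0, 0, 0, 0, 0.25, 0.04, 0.016, 0, 0, 0, 0, 0.25, 0.04, 0.016, 0, 0, 0, 0, 0.25, 0.04, 0.016, 0, 0, 0, 0, 0.25, 0.04, 0.016, 0, 0, 0, 0, 0.25, 0.03, 0.012, 0, 0, 0, 0, 0.25]' > rows.txt && python3 -m pendant rows.txt
echo '[0.023, 0.0099, 0, 0, 0, 0, 0.25, 0, 0, 0, 0, 0, 0, 0.25, 0, 0, 0, 0, 0, 0, 0.25]' > rows.txt && python3 -m pendant rows.txt
python3 go.py Theavy 0.0415
```

```text
t: 15.1
ee_pos: [0.6153, 0.2497, 0.1553]
ee_rot: [-0.0, 0.78, 0.625, -0.0]
wrist_force: [0.7, -1.1, 0.4]
width: 0.365
grip_force: 15.0
t: 15.4
ee_pos: [0.629, 0.2673, 0.1552]
ee_rot: [-0.0, 0.781, 0.625, -0.001]
wrist_force: [-0.2, -0.6, 0.6]
width: 0.367
grip_force: 15.0
t 15.4 pos [0.629  0.2673 0.1552] yaw -12.63 | tool d [0.0009 0.0027 0.1137] rz 0.001 tilt [-0.002  -0.0012]
```

```bash
echo '[0.001, 0.0025, 0.02, 0, 0, 0, 0.25, 0, 0, 0.03, 0, 0, 0, 0.25, 0, 0, 0.03, 0, 0, 0, 0.25, 0, 0, 0.02, 0, 0, 0, 0.25, 0, 0, 0.011, 0, 0, 0, 0.25, 0, 0, 0, 0, 0, 0, 0.25, 0, 0, 0, 0, 0, 0, 0.25]' > rows.txt && python3 -m pendant rows.txt
python3 go.py Theavy 0.0415
```

```text
t: 16.1
ee_pos: [0.6327, 0.2676, 0.0467]
ee_rot: [0.0, 0.781, 0.625, 0.0]
wrist_force: [-0.5, 0.1, 0.8]
width: 0.364
grip_force: 15.0
t 16.1 pos [0.6327 0.2676 0.0467] yaw -12.7 | tool d [-0.0003 -0.001   0.0051] rz 0.0 tilt [0.0008 0.0001]
```

```bash
echo '[0, -0.001, 0.003, 0, 0, 0, 0.25, 0, 0, 0, 0, 0, 0, 0.25, 0, 0, 0, 0, 0, 0, 0.25]' > rows.txt && python3 -m pendant rows.txt
python3 go.py Theavy 0.0415
```

```text
t: 16.4
ee_pos: [0.6316, 0.2684, 0.0435]
ee_rot: [0.0, 0.781, 0.625, 0.0]
wrist_force: [0.2, 0.1, -0.1]
width: 0.371
grip_force: 15.0
t 16.4 pos [0.6316 0.2684 0.0435] yaw -12.66 | tool d [-0.0008  0.0002  0.002 ] rz 0.001 tilt [0.0008 0.0004]
```

```bash
echo '[0, 0, 0.0015, 0, 0, 0, 0.25, 0, 0, 0, 0, 0, 0, 0.3, 0, 0, 0, 0, 0, 0, 0.4, 0, 0, 0, 0, 0, 0, 0.5, 0, 0, 0, 0, 0, 0, 0.6, 0, 0, 0, 0, 0, 0, 0.6]' > rows.txt && python3 -m pendant rows.txt
echo '[0, 0, -0.02, 0, 0, 0, 0.7, 0, 0, -0.04, 0, 0, 0, 0.7, 0, 0, -0.04, 0, 0, 0, 0.7, 0, 0, 0, 0, 0, 0, 0.7]' > rows.txt && python3 -m pendant rows.txt
python3 go.py wire 0.14
```

```text
t: 17.0
ee_pos: [0.6313, 0.2681, 0.0412]
ee_rot: [-0.0, 0.781, 0.625, -0.0]
wrist_force: [-0.4, -0.4, -1.0]
width: 0.589
grip_force: 0.0
t: 17.4
ee_pos: [0.6342, 0.2702, 0.1476]
ee_rot: [0.001, 0.781, 0.625, 0.005]
wrist_force: [0.7, 0.8, -0.4]
width: 0.702
grip_force: 0.0
t 17.4 pos [0.6342 0.2702 0.1476] yaw -12.68 | tool d [-0.1903 -0.1522  0.0053] rz 0.0 tilt [0.0084 0.0047]
```

```bash
echo '[-0.0272, -0.0217, 0, 0, 0, 0, 0.7, -0.0272, -0.0217, 0, 0, 0, 0, 0.7, -0.0272, -0.0217, 0, 0, 0, 0, 0.7, -0.0272, -0.0217, 0, 0, 0, 0, 0.7, -0.0272, -0.0217, 0, 0, 0, 0, 0.7, -0.0272, -0.0217, 0, 0, 0, 0, 0.7, -0.0272, -0.0217, 0, 0, 0, 0, 0.7, 0, 0, 0, 0, 0, 0, 0.7]' > rows.txt && python3 -m pendant rows.txt
echo '[0, 0, 0, 0, 0, 0, 0.7, 0, 0, 0, 0, 0, 0, 0.7]' > rows.txt && python3 -m pendant rows.txt
python3 go.py wire 0.03; python3 look.py a4 .61 .22 .04
```

```text
t: 18.2
ee_pos: [0.4375, 0.1123, 0.1407]
ee_rot: [0.0, 0.781, 0.624, -0.002]
wrist_force: [0.9, -0.3, 0.2]
width: 0.701
grip_force: 0.0
t: 18.4
ee_pos: [0.4424, 0.1165, 0.1416]
ee_rot: [0.0, 0.781, 0.625, 0.001]
wrist_force: [0.9, 0.6, 0.1]
width: 0.701
grip_force: 0.0
t 18.4 pos [0.4424 0.1165 0.1416] yaw -12.65 | tool d [0.0017 0.0011 0.1116] rz 0.001 tilt [0.0012 0.0008]
crop origin 201 145 x4.44
crop origin 207 193 x4.44
```

View pics/a4.png

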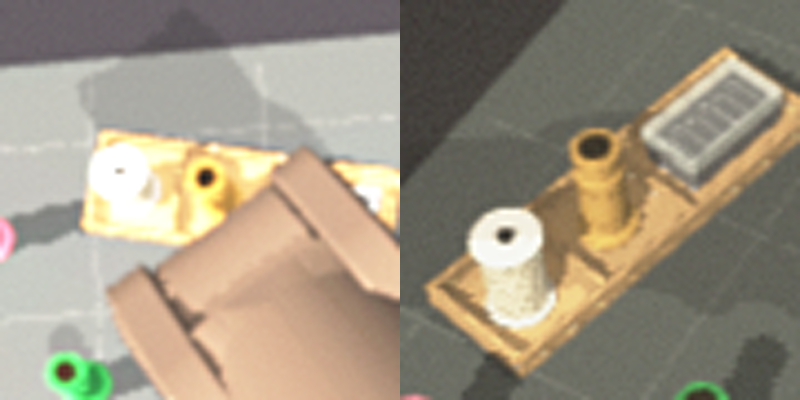

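The streamer kit is complete: the heavy thread stands in the short end compartment (top view, about (229,185)), with the stacker and box as placed. Next is the wire spool.

```bash
echo '[0.0015, 0.001, 0.02, 0, 0, 0, 0.7, 0, 0, 0.03, 0, 0, 0, 0.7, 0, 0, 0.03, 0, 0, 0, 0.7, 0, 0, 0.02, 0, 0, 0, 0.7, 0, 0, 0.011, 0, 0, 0, 0.7, 0, 0, 0, 0, 0, 0, 0.7]' > rows.txt && python3 -m pendant rows.txt 25
echo '[0, 0, 0, 0, 0, 0, 0.35, 0, 0, 0, 0, 0, 0, 0.35, 0, 0, 0, 0, 0, 0, 0.35, 0, 0, 0, 0, 0, 0, 0.35, 0, 0, 0, 0, 0, 0, 0.35]' > rows.txt && python3 -m pendant rows.txt
python3 go.py wire 0.03
echo '[0, 0, -0.02, 0, 0, 0, 0.35, 0, 0, -0.04, 0, 0, 0, 0.35, 0, 0, -0.04, 0, 0, 0, 0.35, 0, 0, 0, 0, 0, 0, 0.35]' > rows.txt && python3 -m pendant rows.txt
python3 go.py Twire 0.13
```

```text
t: 19.1
ee_pos: [0.4423, 0.1173, 0.0291]
ee_rot: [-0.001, 0.781, 0.625, -0.001]
wrist_force: [-0.1, -0.7, 0.9]
width: 0.703
grip_force: 0.0
t: 19.6
ee_pos: [0.4434, 0.1171, 0.0311]
ee_rot: [0.0, 0.781, 0.625, 0.001]
wrist_force: [-0.4, -0.0, 8.1]
width: 0.467
grip_force: 25.0
t 19.6 pos [0.4434 0.1171 0.0311] yaw -12.68 | tool d [0.001  0.0004 0.0011] rz 0.0 tilt [0.0017 0.0003]
t: 20.0
ee_pos: [0.4453, 0.1181, 0.1349]
ee_rot: [0.002, 0.781, 0.625, 0.004]
wrist_force: [1.4, 0.9, -1.2]
width: 0.468
grip_force: 25.0
t 20.0 pos [0.4453 0.1181 0.1349] yaw -12.68 | tool d [-0.2609  0.2486  0.0056] rz 0.0 tilt [0.0076 0.0021]
```

```bash
echo '[-0.02, 0.02, 0, 0, 0, 0, 0.35, -0.03, 0.03, 0, 0, 0, 0, 0.35, -0.03, 0.03, 0, 0, 0, 0, 0.35, -0.033, 0.03, 0, 0, 0, 0, 0.35, -0.033, 0.03, 0, 0, 0, 0, 0.35, -0.033, 0.03, 0, 0, 0, 0, 0.35, -0.03, 0.03, 0, 0, 0, 0, 0.35, -0.03, 0.028, 0, 0, 0, 0, 0.35]' > rows.txt && python3 -m pendant rows.txt
echo '[-0.0219, 0.0206, 0, 0, 0, 0, 0.35, 0, 0, 0, 0, 0, 0, 0.35, 0, 0, 0, 0, 0, 0, 0.35]' > rows.txt && python3 -m pendant rows.txt
python3 go.py Twire 0.035
```

```text
t: 20.8
ee_pos: [0.613, -0.1682, 0.1297]
ee_rot: [-0.0, 0.781, 0.625, -0.0]
wrist_force: [0.3, 0.8, -0.4]
width: 0.468
grip_force: 25.0
t: 21.1
ee_pos: [0.6274, -0.1926, 0.1293]
ee_rot: [-0.001, 0.781, 0.624, -0.0]
wrist_force: [-0.2, 0.4, -0.6]
width: 0.469
grip_force: 25.0
t 21.1 pos [ 0.6274 -0.1926  0.1293] yaw -12.75 | tool d [0.0023 0.0029 0.0943] rz -0.001 tilt [-0.0014  0.0004]
```

```bash
echo '[0.002, 0.003, 0.02, 0, 0, 0, 0.35, 0, 0, 0.03, 0, 0, 0, 0.35, 0, 0, 0.02, 0, 0, 0, 0.35, 0, 0, 0.012, 0, 0, 0, 0.35, 0, 0, 0.006, 0, 0, 0, 0.35, 0, 0, 0, 0, 0, 0, 0.35, 0, 0, 0, 0, 0, 0, 0.35]' > rows.txt && python3 -m pendant rows.txt
python3 go.py Twire 0.035
```

```text
t: 21.8
ee_pos: [0.632, -0.1906, 0.0433]
ee_rot: [0.0, 0.781, 0.625, 0.0]
wrist_force: [0.0, 0.3, -1.6]
width: 0.475
grip_force: 25.0
t 21.8 pos [ 0.632  -0.1906  0.0433] yaw -12.65 | tool d [-0.0007 -0.0013  0.0083] rz 0.001 tilt [ 0.0014 -0.0002]
```

```bash
echo '[0, -0.001, 0.005, 0, 0, 0, 0.35, 0, 0, 0.0025, 0, 0, 0, 0.35, 0, 0, 0, 0, 0, 0, 0.35, 0, 0, 0, 0, 0, 0, 0.35]' > rows.txt && python3 -m pendant rows.txt
python3 go.py Twire 0.035; python3 look.py a5 .63 -.18 .02
```

```text
t: 22.2
ee_pos: [0.6306, -0.1907, 0.0353]
ee_rot: [0.0, 0.781, 0.625, 0.0]
wrist_force: [-2.0, -0.0, 3.0]
width: 0.468
grip_force: 25.0
t 22.2 pos [ 0.6306 -0.1907  0.0353] yaw -12.67 | tool d [-0.0003  0.0001  0.0003] rz 0.0 tilt [ 0.0005 -0.0003]
crop origin 333 129 x4.44
crop origin 282 94 x4.44
```

View pics/a5.png

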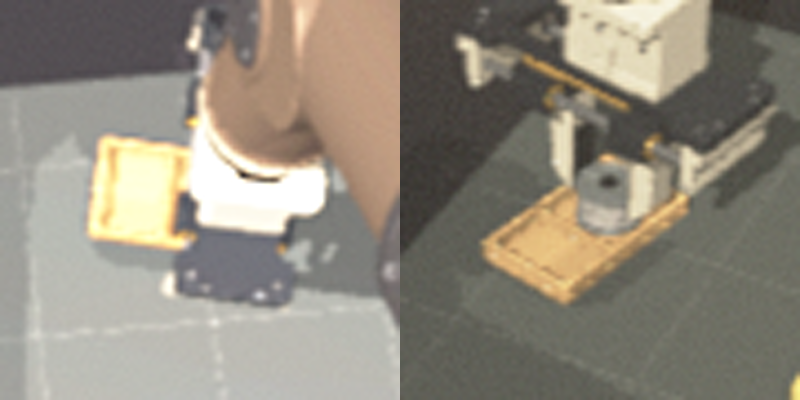

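The spool is level in the wider compartment (side view, about (417,137)). Its underside height (about 4 mm) and the light contact force both match the tray floor. I'll release it.

```bash
echo '[0, 0, 0, 0, 0, 0, 0.5, 0, 0, 0, 0, 0, 0, 0.6, 0, 0, 0, 0, 0, 0, 0.65, 0, 0, -0.02, 0, 0, 0, 0.65, 0, 0, -0.04, 0, 0, 0, 0.65, 0, 0, -0.04, 0, 0, 0, 0.65, 0, 0, 0, 0, 0, 0, 0.5, 0, 0, 0, 0, 0, 0, 0.5]' > rows.txt && python3 -m pendant rows.txt
python3 go.py fine 0.14
```

```text
t: 23.1
ee_pos: [0.631, -0.1908, 0.1358]
ee_rot: [0.001, 0.781, 0.625, 0.001]
wrist_force: [0.2, 0.1, -0.6]
width: 0.531
grip_force: 0.0
t 23.1 pos [ 0.631  -0.1908  0.1358] yaw -12.67 | tool d [ 0.3713 -0.2711 -0.0048] rz 0.0 tilt [ 0.0021 -0.0007]
```

```bash
echo '[0.034, -0.025, 0, 0, 0, 0, 0.5, 0.034, -0.025, 0, 0, 0, 0, 0.5, 0.034, -0.025, 0, 0, 0, 0, 0.5, 0.034, -0.025, 0, 0, 0, 0, 0.5, 0.034, -0.025, 0, 0, 0, 0, 0.5, 0.034, -0.025, 0, 0, 0, 0, 0.5, 0.034, -0.025, 0, 0, 0, 0, 0.5, 0.034, -0.025, 0, 0, 0, 0, 0.5]' > rows.txt && python3 -m pendant rows.txt
echo '[0.034, -0.025, 0, 0, 0, 0, 0.5, 0.034, -0.025, 0, 0, 0, 0, 0.5, 0.0313, -0.0211, 0, 0, 0, 0, 0.5, 0, 0, 0, 0, 0, 0, 0.5, 0, 0, 0, 0, 0, 0, 0.5]' > rows.txt && python3 -m pendant rows.txt
python3 go.py fine 0.03; python3 look.py a6 .63 -.18 .02
```

```text
t: 23.9
ee_pos: [0.4932, 0.1196, 0.1335]
ee_rot: [-0.0, 0.781, 0.625, -0.001]
wrist_force: [0.6, 1.0, -1.0]
width: 0.504
grip_force: 0.0
t: 24.4
ee_pos: [0.4463, 0.2313, 0.1337]
ee_rot: [-0.0, 0.78, 0.626, -0.001]
wrist_force: [-0.9, -0.1, -0.0]
width: 0.495
grip_force: 0.0
t 24.4 pos [0.4463 0.2313 0.1337] yaw -12.53 | tool d [0.0002 0.0019 0.1037] rz 0.003 tilt [-0.002  -0.0011]
crop origin 333 129 x4.44
crop origin 282 94 x4.44
```

View pics/a6.png

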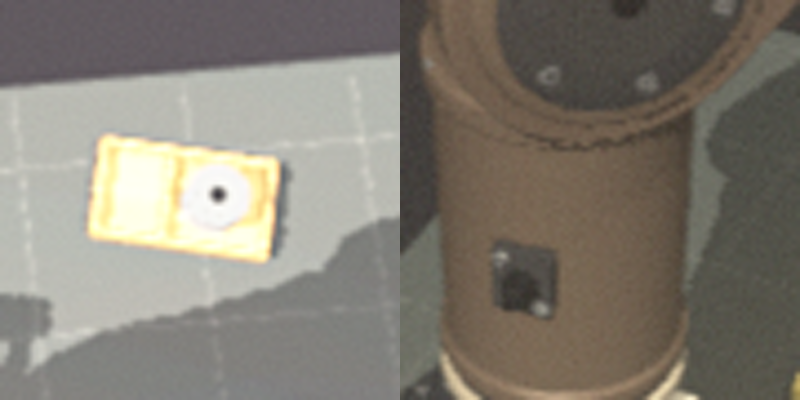

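Run:
```python
from h import *
T=read_camera("top"); f=lambda x,y:((x+.5)/4.444-.5+333,(y+.5)/4.444-.5+129)
h=plane(T,f(218,193),.030)[:2]; h2=plane(T,f(218,193),.044)[:2]
q=np.array([plane(T,f(*p),.014)[:2] for p in[(100,135),(281,157),(268,263),(88,240)]])
y=(q[0]+q[3]-q[1]-q[2]);L=np.linalg.norm(y)/2;y/=np.linalg.norm(y); c=q.mean(0); print(c,L,"hole",h,h2,"along",(h-c)@y,(h2-c)@y,"across",(h-c)@[y[1],-y[0]])
g=cv2.cvtColor(T["frame"],cv2.COLOR_BGR2HSV)[120:205,340:410]
m=((g[...,0]<30)&(g[...,1]>60)&(g[...,2]>90)).astype(np.uint8); k=max(cv2.findContours(m,0,2)[0],key=cv2.contourArea)
b=cv2.boxPoints(cv2.minAreaRect(k))+[340,120]; P=np.array([plane(T,p,.007)[:2] for p in b]); print("mask centre",P.mean(0),b.mean(0), [np.linalg.norm(P[i]-P[i-1]).round(4) for i in range(2)])
```

```text
[ 0.63615819 -0.16798816] 0.12472244272776728 hole [ 0.63342462 -0.18840389] [ 0.62953127 -0.18556366] along -0.02052083543344664 -0.01859713423894841 across 0.0017803729118271243
mask centre [ 0.62961667 -0.16805749] [374. 176.] [np.float64(0.0701), np.float64(0.1298)]
```

The spool is about 2.5 mm from its compartment's centre, well inside, and seated flat. Last is the fine thread.

```bash
echo '[0, 0.002, 0.02, 0, 0, 0, 0.5, 0, 0, 0.03, 0, 0, 0, 0.5, 0, 0, 0.03, 0, 0, 0, 0.5, 0, 0, 0.018, 0, 0, 0, 0.5, 0, 0, 0.005, 0, 0, 0, 0.5, 0, 0, 0, 0, 0, 0, 0.5]' > rows.txt && python3 -m pendant rows.txt 12
echo '[0, 0, 0, 0, 0, 0, 0.15, 0, 0, 0, 0, 0, 0, 0.15, 0, 0, 0, 0, 0, 0, 0.15, 0, 0, 0, 0, 0, 0, 0.15, 0, 0, 0, 0, 0, 0, 0.15]' > rows.txt && python3 -m pendant rows.txt
python3 go.py fine 0.03
echo '[0, 0, -0.02, 0, 0, 0, 0.15, 0, 0, -0.04, 0, 0, 0, 0.15, 0, 0, -0.04, 0, 0, 0, 0.15, 0, 0, 0, 0, 0, 0, 0.15]' > rows.txt && python3 -m pendant rows.txt
python3 go.py Tfine 0.13
```

```text
t: 25.15
ee_pos: [0.4493, 0.2296, 0.0313]
ee_rot: [0.0, 0.781, 0.624, -0.001]
wrist_force: [0.7, 0.5, 1.0]
width: 0.5
grip_force: 0.0
t: 25.65
ee_pos: [0.4498, 0.2309, 0.0325]
ee_rot: [0.0, 0.781, 0.625, 0.001]
wrist_force: [0.1, -0.5, 6.6]
width: 0.253
grip_force: 12.0
t 25.65 pos [0.4498 0.2309 0.0325] yaw -12.67 | tool d [-0.0003 -0.0018  0.0025] rz 0.0 tilt [0.0012 0.0004]
t: 26.05
ee_pos: [0.4516, 0.2326, 0.1367]
ee_rot: [0.001, 0.781, 0.625, 0.004]
wrist_force: [0.8, -0.4, 0.2]
width: 0.258
grip_force: 12.0
t 26.05 pos [0.4516 0.2326 0.1367] yaw -12.66 | tool d [-0.3161  0.2678  0.0066] rz 0.001 tilt [0.0071 0.004 ]
```

```bash
echo '[-0.02, 0.018, 0, 0, 0, 0, 0.15, -0.03, 0.025, 0, 0, 0, 0, 0.15, -0.033, 0.028, 0, 0, 0, 0, 0.15, -0.033, 0.028, 0, 0, 0, 0, 0.15, -0.033, 0.028, 0, 0, 0, 0, 0.15, -0.033, 0.028, 0, 0, 0, 0, 0.15, -0.033, 0.028, 0, 0, 0, 0, 0.15, -0.033, 0.028, 0, 0, 0, 0, 0.15]' > rows.txt && python3 -m pendant rows.txt
echo '[-0.03, 0.025, 0, 0, 0, 0, 0.15, -0.025, 0.021, 0, 0, 0, 0, 0.15, -0.013, 0.011, 0, 0, 0, 0, 0.15, 0, 0, 0, 0, 0, 0, 0.15, 0, 0, 0, 0, 0, 0, 0.15]' > rows.txt && python3 -m pendant rows.txt
python3 go.py Tfine 0.0362
```

```text
t: 26.85
ee_pos: [0.6011, -0.0593, 0.1315]
ee_rot: [-0.0, 0.781, 0.625, -0.0]
wrist_force: [1.8, 0.5, 0.7]
width: 0.254
grip_force: 12.0
t: 27.35
ee_pos: [0.641, -0.1347, 0.1315]
ee_rot: [-0.001, 0.78, 0.625, 0.0]
wrist_force: [-0.1, 0.9, -0.3]
width: 0.252
grip_force: 12.0
t 27.35 pos [ 0.641  -0.1347  0.1315] yaw -12.61 | tool d [0.0007 0.0027 0.0953] rz 0.002 tilt [-0.0009  0.0013]
```

```bash
echo '[0.001, 0.0025, 0.02, 0, 0, 0, 0.15, 0, 0, 0.03, 0, 0, 0, 0.15, 0, 0, 0.025, 0, 0, 0, 0.15, 0, 0, 0.01, 0, 0, 0, 0.15, 0, 0, 0.006, 0, 0, 0, 0.15, 0, 0, 0, 0, 0, 0, 0.15, 0, 0, 0, 0, 0, 0, 0.15]' > rows.txt && python3 -m pendant rows.txt
python3 go.py Tfine 0.0362
```

```text
t: 28.05
ee_pos: [0.6449, -0.1355, 0.042]
ee_rot: [0.001, 0.781, 0.625, 0.001]
wrist_force: [0.7, 0.2, -1.1]
width: 0.255
grip_force: 12.0
t 28.05 pos [ 0.6449 -0.1355  0.042 ] yaw -12.64 | tool d [ 0.0007 -0.0014  0.0058] rz 0.001 tilt [ 0.0016 -0.0001]
```

```bash
echo '[0.0005, -0.001, 0.0035, 0, 0, 0, 0.15, 0, 0, 0.0015, 0, 0, 0, 0.15, 0, 0, 0, 0, 0, 0, 0.15, 0, 0, 0, 0, 0, 0, 0.15]' > rows.txt && python3 -m pendant rows.txt
python3 go.py Tfine 0.0362
```

```text
t: 28.45
ee_pos: [0.6437, -0.1352, 0.0366]
ee_rot: [0.0, 0.781, 0.625, 0.0]
wrist_force: [-1.8, 0.8, 6.4]
width: 0.26
grip_force: 12.0
t 28.45 pos [ 0.6437 -0.1352  0.0366] yaw -12.67 | tool d [ 0.0007 -0.0002  0.0004] rz 0.001 tilt [ 0.0011 -0.0001]
```

Contact force shows it on the floor. I'll release, lift and move away toward the base side for a clear view.

```bash
echo '[0, 0, -0.0005, 0, 0, 0, 0.2, 0, 0, 0, 0, 0, 0, 0.3, 0, 0, 0, 0, 0, 0, 0.4, 0, 0, 0, 0, 0, 0, 0.45, 0, 0, -0.02, 0, 0, 0, 0.45, 0, 0, -0.04, 0, 0, 0, 0.45, 0, 0, -0.04, 0, 0, 0, 0.45, 0, 0, -0.04, 0, 0, 0, 0.45]' > rows.txt && python3 -m pendant rows.txt
echo '[-0.04, 0, -0.01, 0, 0, 0, 0.45, -0.04, -0.02, -0.01, 0, 0, 0, 0.45, -0.04, -0.02, -0.01, 0, 0, 0, 0.45, -0.04, -0.02, 0, 0, 0, 0, 0.45, -0.04, -0.02, 0, 0, 0, 0, 0.45, -0.04, -0.02, 0, 0, 0, 0, 0.45, -0.04, 0, 0, 0, 0, 0, 0.45, 0, 0, 0, 0, 0, 0, 0.45]' > rows.txt && python3 -m pendant rows.txt
python3 - <<'E'
from h import *
T=read_camera("top"); S=read_camera("side")
cv2.imwrite("pics/f.png",np.vstack([cv2.resize(T["frame"][140:275,155:475],(711,300),interpolation=2),cv2.resize(S["frame"][90:370,140:450],(332,300),interpolation=2).__class__(0) if 0 else cv2.copyMakeBorder(cv2.resize(S["frame"][90:370,140:450],(332,300),interpolation=2),0,0,0,379,0)]))
E
```

```text
t: 29.25
ee_pos: [0.6429, -0.1352, 0.1776]
ee_rot: [-0.0, 0.781, 0.625, -0.0]
wrist_force: [0.9, 0.1, 0.0]
width: 0.451
grip_force: 0.0
t: 30.05
ee_pos: [0.4803, -0.3937, 0.206]
ee_rot: [0.001, 0.784, 0.621, -0.002]
wrist_force: [-0.1, -0.5, -0.7]
width: 0.45
grip_force: 0.0
```

View pics/f.png

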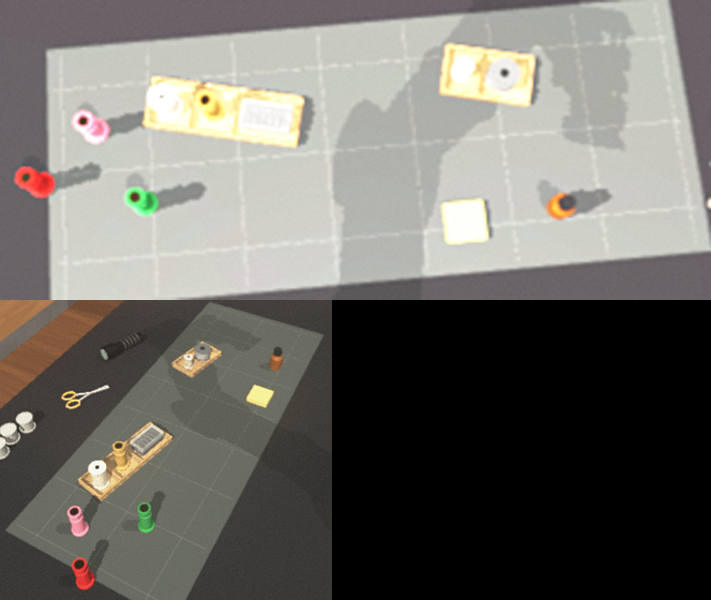

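All five pieces are in their compartments: the streamer tray at picture (225,110) and the nymph tray at (488,75). The pad (465,220), bottle (560,205) and look-alikes haven't moved, and the arm is clear. Handing in.

```bash
python3 -c "
from bench import ticket
print(ticket.finish_job())"
```

```text
the job is handed in; nothing more can be done
None
```

Both kits are made up as asked and the job is handed in at about 30 s of robot time; the cement bottle, note pad and look-alikes were left where they were.

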